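# Feel out the sticky spot on the torch slide

### The job

Push the carriage of the torch slide along its rail to the blue end until it rests on the buffer, then through its whole travel to the buffer at the orange end, meeting both buffers gently, and feel where it runs stiff on the way. Then bring it back and leave it standing on the middle of that sticky spot, let go, so that the rail can be cleaned there; do not disturb the things around the slide.

Things in the scene. Friction and masses are not known exactly. Their poses are not given: they have to be found in the camera images.
- rail: The torch slide, fixed to the bench: an aluminium base plate 360 mm long (its y), 100 mm wide (its x), 18 mm thick, with two steel rods. Origin at the centre of its underside on the bench; its +y points to the blue end, -y to the orange end, z up. Position and yaw differ each time.
- grip (a point): Point on the axis of the carriage's upright square grip post, 24 x 24 mm (sides parallel to the rail's x and y), grey with an orange band near the top. The post stands from 60 to 116 mm above the bench; this point is 94 mm above the bench, 22 mm below the post's top. The end blocks are 52 mm high, so fingers around the post run clear above them.
- carriage: The aluminium carriage on the rods, 88 mm across (x) by 60 mm along the rail (y) by 24 mm, its top 60 mm above the bench, with the grip post on it; 0.5 kg. Origin 32 mm above the bench, on the post's axis. It can only slide along the rail's y.
- travel (a joint): Position of the carriage along the rail in m: 0 at mid-rail, growing towards the blue end. It starts near the blue end, between 0.075 and 0.105. It meets the blue buffer at +0.118 and the orange one at -0.118. Good running takes 2 to 3 N; on the sticky spot it takes about 7 to 12 N (felt only while it moves), and it stays put there when let go.
- strip (a point): Steel guide strip, 22 x 320 mm, along the middle of the base plate under the carriage; a spring shoe in the carriage presses on it only at the one sticky spot. That spot cannot be seen; its middle lies anywhere from -0.065 to +0.04 of travel, and it is stiff over about 26 mm in all (12 mm level, a short rise at either side). Point at mid-strip, on its top, 22 mm above the bench.
- buffer_blue: Black rubber buffer of the blue end, 18 mm across, jutting 12 mm from the blue end block (100 x 20 x 34 mm, top 52 mm above the bench) towards the carriage. It gives about 1 mm for each 4 N. Origin at the middle of its root on the block, 160 mm from mid-rail along the rail's +y, 40 mm above the bench.
- buffer_orange: Black rubber buffer of the orange end, same as the blue one; origin 160 mm from mid-rail along the rail's -y, 40 mm above the bench.
- tray: Loose stainless tray, 150 x 210 x 22 mm, beyond the slide; bystander. Origin at the centre of its underside.
- control_box: Loose grey control box with a blue knob, 85 x 115 x 45 mm (59 mm with the knob), beyond the slide's blue end; bystander. Origin at the centre of its underside.
- rod_tin: Loose green tin, 66 mm across, 110 mm high, beyond the slide's orange end; bystander. Origin at the centre of its underside.

How it is judged:
By the outcome, as a careful person would: the job done as asked, in the order asked, and still so for the second after the job is handed in, with the robot touching nothing.
It also fails if it takes over 61 s, if anything falls off the work surface, if the arm or the gripper's body presses on something with over 40 N, if the wrist force passes 120 N, or if a joint passes its speed limit or range.

### The arm

A 6-joint arm with a two-finger parallel gripper is mounted at the origin on the work surface. World frame = base frame: x ahead of the robot, y to its left, z up, the work surface at z = 0. Lengths are in m, angles in degrees, forces in N, time in s.
With the tool pointing down it reaches from about 0.25 to 0.725 m from the base axis. Payload 9.7 kg.
Tool frame: the origin (TCP) lies midway between the tips of the shut fingers; the grasp point (between the pads) lies 19 mm behind it; z points along the fingers, y is the line along which they close (so a half turn about z gives the same grasp; the last joint's range is limited). The gripper opens to 85 mm and grips with 20 to 120 N. Pads are 22 mm wide; open, the fingers measure 114 mm over their backs; the gripper's body (76 mm by 85 mm) begins 54 mm behind the grasp point. The pads swing forward as they close: fully open they stand 13 mm farther back than shut.
Start: joints at [69.385, 4.979, 10.078, 95.1, 0, 90], TCP at [0.194, 0.515, 0.231] pointing down, gripper open.
Joint ranges: [-179.16, 179.16], [-48.56, 103.87], [-65.8, 70.77], [-126.05, 130.52], [-82.76, 87.17], [-180, 180]. Speed limits (degrees/s): [127.2, 127.2, 147.25, 180, 180, 180].

### API

Orientations are given as [roll, pitch, yaw] about the fixed x, y, z axes, in that order (R = Rz(yaw) Ry(pitch) Rx(roll)).
In Python, from workcell import bot gives the robot as it stands.
- The arm moves only by the shell command python3 -m crank 'ROWS' [FORCE]. ROWS is JSON, a list of rows, each an object with "gripper": the finger opening in mm, from 0 to 85.4; "travel": the shift along the tool's x, y, z in mm, a list of three; "twist": the turn, a rotation vector about the tool's x, y, z in rad, a list of three. In form: [{"gripper": gripper, "travel": [tx, ty, tz], "twist": [rx, ry, rz]}, ...]. A call has 1 to 12 rows; each row shifts and turns the commanded pose from where the row before left it, along the tool's axes as they then stand; what a row does not reach is not made up. A row lasts 1/8 s, in which the tool goes at most 62.5 mm and 10.7 degrees, less where a joint would pass 70% of its speed; a pose out of reach is approached as far as the arm can. A call is refused whole if a number of a shift passes 62.5 or a number of a turn 0.188, either way. A call with a gripper value outside its range is refused whole. The fingers move at their own pace and stop on an object; FORCE is the grip in N (left out, the last holds). Time passes only in rows, so rows that do not move let the fingers close. It gives the time, the measured TCP pose, the force, the opening and the grip force at its end, in the units of the state.
- bot.get_obs(): the state, without advancing time (a new reading comes with each control period).
- bot.camera(name): name is "scene" or "side" or "wrist"; returns the picture (384x512x3 uint8, red, green, blue); there is no depth.
- bot.calibration(name): a dict with "vfov" (degrees; the focal length in pixels is half the picture's height over the tangent of half this angle, whatever the lens; pixels are square), "cx", "cy" (the principal point, pixels), "camera_from_world" (4x4, takes a point from world to camera coordinates). Camera axes: x right, y down, z forward; pixel columns grow to the right and rows downward; lengths in m; the calibration is good to about 2 mm. A picture is of the moment at which its call begins: read the wrist's pose just before it. calibration takes no time and is no camera call; for the wrist camera it gives the pose at the moment of the call.
- bot.job_done(): hands the job in; it is judged then, once.
The state is a dict: "time": time; "q": joint angles; "qd": joint speeds; "joint_efforts": joint torques, N m; "ee_pos": TCP position; "tcp_rot": TCP orientation; "wrist_force": force on the tool from outside, world axes, zero at the start; "torque": the same for the moment, N m; "opening": finger opening in m; "grasp_force": force on a finger pad.
Only numpy, scipy, OpenCV 4.12 (cv2) and the standard library are available. Lean on these libraries where they do the work, as an engineer would, in place of code of your own. Each camera call takes 0.05 s, during which the arm holds its last target. There are 200 camera calls.

## Working session

There is one attempt and no reset: what is moved stays moved. The work goes in short steps, Python scripts to look and compute and a shell command to move; the robot and the scene stay as the last step left them, time stands still between calls to the robot, and variables do not carry over. Pictures are saved under pics/ and viewed, at most 10 in all, crops included, and the job is handed in when it is done.

```bash
mkdir -p pics
python3 - <<'E'
from workcell import bot
import cv2,numpy as np
o=bot.get_obs();print(o)
ims=[bot.camera(n) for n in("scene","side","wrist")]
for n,i in zip(("scene","side","wrist"),ims):
    cv2.imwrite(f"pics/{n}0.png",i[:,:,::-1]); c=bot.calibration(n);print(n,c['vfov'],c['cx'],c['cy'],np.round(c['camera_from_world'],3).tolist())
cv2.imwrite("pics/both.png",cv2.resize(np.hstack(ims[:2])[:,:,::-1],(800,300)))
E
```

```text
{'time': 0.0, 'q': array([6.93856956e+01, 5.01060112e+00, 1.00358762e+01, 9.50996409e+01,
       4.21283086e-04, 8.99998088e+01]), 'qd': array([ 0.02097235,  0.11415317,  0.00652308,  0.00412848,  0.02927962,
       -0.04093766]), 'joint_efforts': array([-7.31057889e-05, -5.20387101e+01,  4.64802790e+01,  1.65054901e-02,
       -2.75872189e-06,  7.20417773e-06]), 'ee_pos': array([0.19356131, 0.51457736, 0.23060059]), 'tcp_rot': array([-1.79925634e+02, -4.21530914e-04,  1.59385886e+02]), 'wrist_force': array([-0.6341751 ,  0.31503799,  0.79432094]), 'torque': array([ 0.03183985, -0.03985232, -0.00571818]), 'grasp_force': 0.0, 'opening': 0.08527940728022108}
scene 55.57807795488434 252.65925797310567 187.44204614896395 [[-0.778, 0.628, 0.017, 0.427], [0.458, 0.585, -0.67, -0.222], [-0.431, -0.513, -0.742, 1.144], [0.0, 0.0, 0.0, 1.0]]
side 50.863045369730315 262.35369188914126 191.38482936436037 [[0.735, -0.677, 0.022, -0.384], [-0.439, -0.501, -0.746, 0.343], [0.516, 0.539, -0.666, 0.542], [0.0, 0.0, 0.0, 1.0]]
wrist 68.93412303784785 254.5868565984304 191.08761706406096 [[0.353, 0.936, -0.0, -0.55], [0.893, -0.336, 0.299, -0.038], [0.28, -0.106, -0.954, 0.38], [0.0, 0.0, 0.0, 1.0]]
```

View pics/scene0.png

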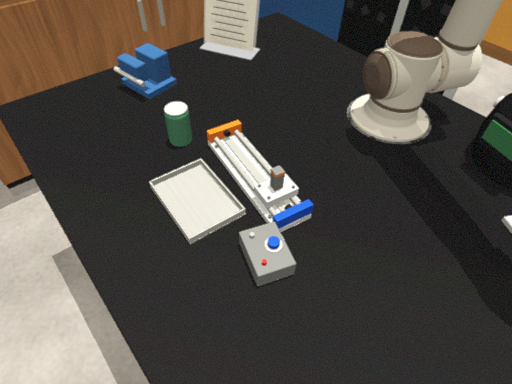

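View pics/side0.png

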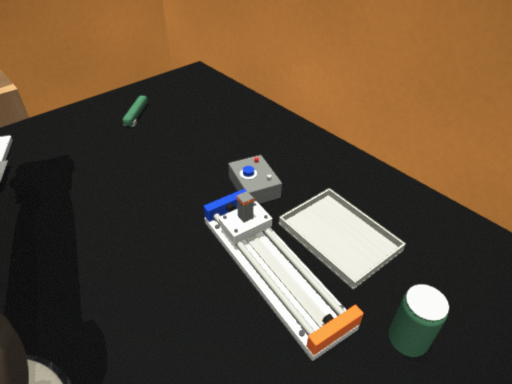

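```bash
cat > h.py <<'E'
import cv2,numpy as np
def ray(c,uv,z):
    f=192/np.tan(np.radians(c['vfov']/2));M=np.array(c['camera_from_world']);R=M[:3,:3];o=-R.T@M[:3,3]
    d=R.T@np.array([(uv[0]-c['cx'])/f,(uv[1]-c['cy'])/f,1]);return (o+d*(z-o[2])/d[2])
def blobs(im,lo,hi,amin=40):
    m=cv2.inRange(cv2.cvtColor(im,cv2.COLOR_RGB2HSV),lo,hi)
    n,_,st,ce=cv2.connectedComponentsWithStats(m)
    return [(st[i].tolist(),np.round(ce[i],1)) for i in range(1,n) if st[i,4]>=amin],m
B=((105,150,60),(130,255,255));O=((8,190,150),(18,255,255))
E
python3 - <<'E'
from workcell import bot
from h import *
for n in("scene","side"):
    im=cv2.imread(f"pics/{n}0.png")[:,:,::-1].copy();c=bot.calibration(n)
    for nm,k in(("B",B),("O",O)):
        for st,ce in blobs(im,*k,100)[0]:
            print(n,nm,st,ce,np.round(ray(c,ce,.042),3))
a=cv2.imread("pics/scene0.png")[110:240,195:325];b=cv2.imread("pics/side0.png")[180:360,195:375]
cv2.imwrite("pics/c.png",np.hstack([cv2.resize(a,(400,400),interpolation=2),cv2.resize(b,(400,400),interpolation=2)]))
E
```

```text
scene B [260, 0, 85, 40, 1526] [309.2  13.2] [-0.27  -0.631  0.042]
scene B [118, 49, 58, 50, 1216] [148.1  73. ] [ 0.5   -0.615  0.042]
scene B [273, 199, 41, 29, 542] [293.7 212.7] [0.524 0.116 0.042]
scene B [268, 236, 11, 13, 108] [273.1 242.1] [0.613 0.147 0.042]
scene O [207, 120, 35, 22, 286] [222.8 130.2] [ 0.479 -0.221  0.042]
side B [203, 189, 43, 32, 508] [220.3 204.4] [0.512 0.119 0.042]
side O [308, 314, 55, 39, 384] [332.8 335.5] [ 0.46  -0.229  0.042]
```

View pics/c.png

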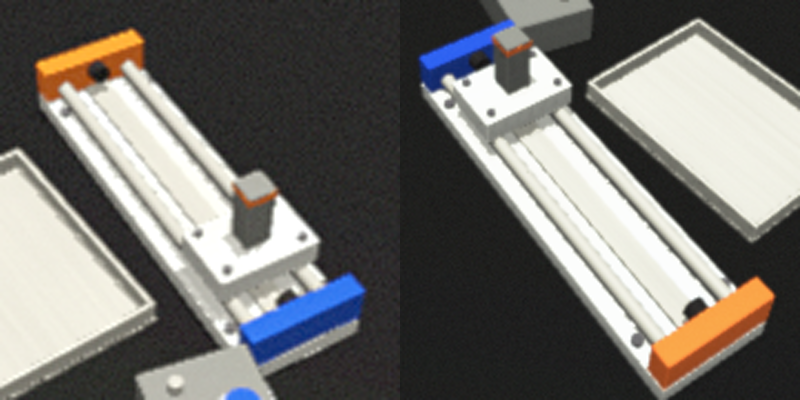

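View pics/wrist0.png

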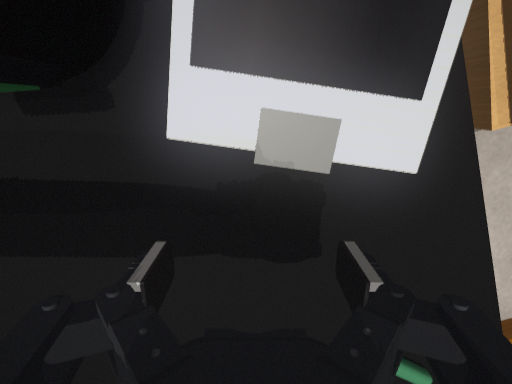

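Run:
```python
from workcell import bot
from h import *
S=lambda u,v:(195+u/3.077-.3,110+v/3.077-.3); D=lambda u,v:(195+(u-400)/2.222-.3,180+v/2.222-.3)
s=bot.calibration("scene");d=bot.calibration("side")
for n,c,p,z in[("B",s,S(303,305),.052),("O",s,S(90,53),.052),("P",s,S(254,185),.116),("O",d,D(712,320),.052),("P",d,D(513,40),.116)]:
    print(n,np.round(ray(c,p,z),4))
```

```text
B [0.5236 0.1125 0.052 ]
O [ 0.475  -0.2202  0.052 ]
P [0.5152 0.0424 0.116 ]
O [ 0.4725 -0.2208  0.052 ]
P [0.5126 0.0391 0.116 ]
```

```bash
python3 -m crank '[{"gripper":85,"travel":[-20,-14,0],"twist":[0,0,0]},{"gripper":85,"travel":[-42,-30,0],"twist":[0,0,0]},{"gripper":85,"travel":[-44,-31,0],"twist":[0,0,0]},{"gripper":85,"travel":[-44,-31,0],"twist":[0,0,0]},{"gripper":85,"travel":[-44,-31,0],"twist":[0,0,0]},{"gripper":85,"travel":[-44,-31,0],"twist":[0,0,0]},{"gripper":85,"travel":[-44,-31,0],"twist":[0,0,0]},{"gripper":85,"travel":[-44,-31,0],"twist":[0,0,0]},{"gripper":85,"travel":[-44,-31,0],"twist":[0,0,0]},{"gripper":85,"travel":[-44,-31,0],"twist":[0,0,0]},{"gripper":85,"travel":[-32,-23,0],"twist":[0,0,0]},{"gripper":85,"travel":[-20,-16,0],"twist":[0,0,0]}]'
python3 -m crank '[{"gripper":70,"travel":[0,0,0],"twist":[0,0,-0.107]},{"gripper":70,"travel":[0,0,0],"twist":[0,0,-0.106]},{"gripper":70,"travel":[0,0,0],"twist":[0,0,0]},{"gripper":70,"travel":[0,0,0],"twist":[0,0,0]}]' 20
python3 - <<'E'
from workcell import bot
import cv2,pickle
o=bot.get_obs();c=bot.calibration("wrist");i=bot.camera("wrist");print(o['ee_pos'],o['tcp_rot'],o['opening'])
cv2.imwrite("pics/w1.png",i[:,:,::-1]);pickle.dump(c,open("w1.pkl","wb"))
E
```

```text
time: 1.65
ee_pos: [0.5134, 0.0382, 0.2311]
tcp_rot: [-180.0, -0.0, 159.3]
wrist_force: [-0.9, 0.8, 0.7]
opening: 0.0851
grasp_force: 0.0
time: 2.15
ee_pos: [0.513, 0.0405, 0.2313]
tcp_rot: [-180.0, 0.0, 171.4]
wrist_force: [0.5, 0.1, -0.1]
opening: 0.0699
grasp_force: 0.0
[0.51298753 0.04049551 0.23134249] [-1.79996164e+02  3.42657094e-03  1.71443454e+02] 0.06990469408972315
```

View pics/w1.png

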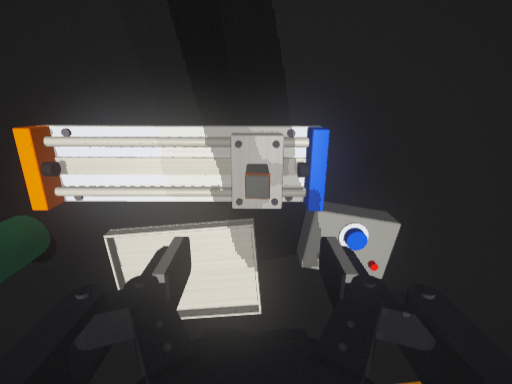

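Run:
```python
from h import *
import pickle
c=pickle.load(open("w1.pkl","rb"));im=cv2.imread("pics/w1.png")
a=im[155:215,220:300];b=im[115:220,10:70];d=im[115:220,295:340]
cv2.imwrite("pics/w1c.png",np.hstack([cv2.resize(a,(400,300),interpolation=0),cv2.resize(b,(171,300),interpolation=0),cv2.resize(d,(128,300),interpolation=0)]))
print(ray(c,(258,187),.116))
g=cv2.cvtColor(im,cv2.COLOR_BGR2GRAY)
# far plate edge (top, z=.018): first bright row per column
cols=[u for u in range(80,220,5)]
P=[]
for u in cols:
    v=115+np.argmax(g[115:140,u]>100);P.append(ray(c,(u,v),.018)[:2])
P=np.array(P);k=np.polyfit(P[:,1],P[:,0],1);print("far edge slope deg",np.degrees(np.arctan(k[0])),"x at y0",k[1])
```

```text
[0.5137026  0.04431173 0.116     ]
far edge slope deg 9.003070163469518 x at y0 0.45618091642505587
```

View pics/w1c.png

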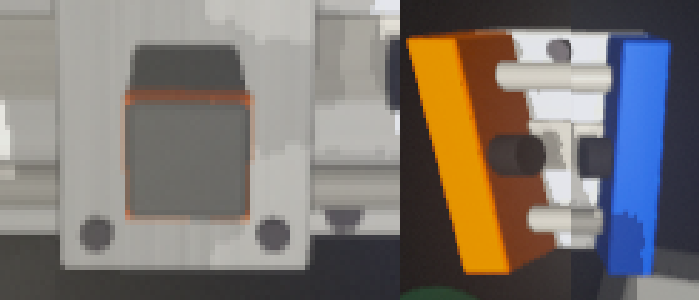

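Run:
```python
from h import *
import pickle
c=pickle.load(open("w1.pkl","rb"))
p=ray(c,(257.6,186.6),.116);o=ray(c,(31,169.3),.052);b=ray(c,(318.5,170),.052);v=b-o;m=(b+o)/2
print(p,o,b,m,np.linalg.norm(v),np.degrees(np.arctan2(v[0],v[1])),(p-m)[:2]@v[:2]/np.linalg.norm(v),np.cross(p-m,v)/.34)
```

```text
[0.5132476  0.04398956 0.116     ] [ 0.47119953 -0.21890801  0.052     ] [0.52266014 0.11591009 0.052     ] [ 0.49692984 -0.05149896  0.052     ] 0.33874969354529455 8.73782593049507 0.09685914416826957 [-0.06302458  0.0096867   0.00161643]
```

```bash
python3 -m crank '[{"gripper":70,"travel":[0,3,40],"twist":[0,0,0.003]},{"gripper":70,"travel":[0,0,45],"twist":[0,0,0]},{"gripper":60,"travel":[0,0,40],"twist":[0,0,0]},{"gripper":50,"travel":[0,0,25],"twist":[0,0,0]},{"gripper":40,"travel":[0,0,6],"twist":[0,0,0]},{"gripper":32,"travel":[0,0,0],"twist":[0,0,0]},{"gripper":32,"travel":[0,0,0],"twist":[0,0,0]}]' 25
python3 -m crank '[{"gripper":28,"travel":[0,0,0],"twist":[0,0,0]},{"gripper":24,"travel":[0,0,0],"twist":[0,0,0]},{"gripper":20,"travel":[0,0,0],"twist":[0,0,0]},{"gripper":20,"travel":[0,0,0],"twist":[0,0,0]}]'
python3 -c "
from workcell import bot
o=bot.get_obs();print(o['ee_pos'],o['wrist_force'],o['tcp_rot'],o['grasp_force'])"
```

```text
time: 3.08
ee_pos: [0.5144, 0.0439, 0.0767]
tcp_rot: [180.0, 0.1, 171.4]
wrist_force: [0.3, 0.5, 1.6]
opening: 0.032
grasp_force: 0.0
time: 3.58
ee_pos: [0.5141, 0.0437, 0.076]
tcp_rot: [-180.0, 0.1, 171.4]
wrist_force: [-0.8, -1.1, 5.9]
opening: 0.0238
grasp_force: 24.8
[0.51410373 0.04374615 0.07599499] [-0.75421848 -1.10077539  5.8559398 ] [-1.79999282e+02  6.94385141e-02  1.71403717e+02] 24.772813618183136
```

```bash
python3 -m crank '[{"gripper":20,"travel":[0,3,0],"twist":[0,0,0]},{"gripper":20,"travel":[0,4,0],"twist":[0,0,0]},{"gripper":20,"travel":[0,4,0],"twist":[0,0,0]},{"gripper":20,"travel":[0,3,0],"twist":[0,0,0]},{"gripper":20,"travel":[0,2,0],"twist":[0,0,0]}]'
python3 -m crank '[{"gripper":20,"travel":[0,1,0],"twist":[0,0,0]},{"gripper":20,"travel":[0,1,0],"twist":[0,0,0]}]'
python3 -m crank '[{"gripper":20,"travel":[0,1,0],"twist":[0,0,0]}]'
python3 -m crank '[{"gripper":20,"travel":[0,1,0],"twist":[0,0,0]}]'
```

```text
time: 4.2
ee_pos: [0.5165, 0.0597, 0.076]
tcp_rot: [-180.0, 0.1, 171.4]
wrist_force: [-0.8, -2.7, 5.8]
opening: 0.0235
grasp_force: 24.8
time: 4.45
ee_pos: [0.5168, 0.0615, 0.076]
tcp_rot: [-180.0, 0.1, 171.4]
wrist_force: [0.0, -2.4, 6.4]
opening: 0.0238
grasp_force: 24.8
time: 4.58
ee_pos: [0.517, 0.0625, 0.076]
tcp_rot: [-180.0, 0.1, 171.4]
wrist_force: [-0.7, -2.2, 6.0]
opening: 0.0236
grasp_force: 24.8
time: 4.7
ee_pos: [0.5171, 0.0635, 0.076]
tcp_rot: [-180.0, 0.1, 171.4]
wrist_force: [0.1, -3.5, 6.2]
opening: 0.0237
grasp_force: 24.9
```

```bash
for i in 1; do python3 -m crank '[{"gripper":20,"travel":[0,0.7,0],"twist":[0,0,0]}]'; python3 -m crank '[{"gripper":20,"travel":[0,0.7,0],"twist":[0,0,0]}]';python3 -m crank '[{"gripper":20,"travel":[0,0.7,0],"twist":[0,0,0]}]';  done | grep -E "ee_pos|wrist"
```

```text
ee_pos: [0.5172, 0.0639, 0.076]
wrist_force: [-0.0, -5.8, 5.6]
ee_pos: [0.5173, 0.0643, 0.076]
wrist_force: [-0.4, -7.4, 6.7]
ee_pos: [0.5173, 0.0647, 0.076]
wrist_force: [-0.9, -9.6, 6.8]
```

```bash
python3 -m crank '[{"gripper":20,"travel":[0,0,0],"twist":[0,0,0]},{"gripper":20,"travel":[0,0,0],"twist":[0,0,0]}]' | grep -E "ee_pos|wrist"
python3 -m crank '[{"gripper":20,"travel":[0,-2,0],"twist":[0,0,0]},{"gripper":20,"travel":[0,-4,0],"twist":[0,0,0]},{"gripper":20,"travel":[0,-5,0],"twist":[0,0,0]},{"gripper":20,"travel":[0,-5,0],"twist":[0,0,0]},{"gripper":20,"travel":[0,-5,0],"twist":[0,0,0]},{"gripper":20,"travel":[0,-5,0],"twist":[0,0,0]},{"gripper":20,"travel":[0,-5,0],"twist":[0,0,0]},{"gripper":20,"travel":[0,-5,0],"twist":[0,0,0]},{"gripper":20,"travel":[0,-5,0],"twist":[0,0,0]},{"gripper":20,"travel":[0,-5,0],"twist":[0,0,0]},{"gripper":20,"travel":[0,-5,0],"twist":[0,0,0]},{"gripper":20,"travel":[0,-4,0],"twist":[0,0,0]}]' 
python3 -c "
from workcell import bot
print(bot.get_obs()['ee_pos'])"
```

```text
ee_pos: [0.5173, 0.0648, 0.076]
wrist_force: [-0.4, -7.6, 6.8]
time: 6.82
ee_pos: [0.5092, 0.0116, 0.076]
tcp_rot: [179.9, 0.1, 171.4]
wrist_force: [-0.5, 3.5, 5.7]
opening: 0.0238
grasp_force: 25.0
[0.50918059 0.01159966 0.07601406]
```

```bash
(python3 -m crank '[{"gripper":20,"travel":[0,-3,0],"twist":[0,0,0]}]'
python3 -m crank '[{"gripper":20,"travel":[0,-3,0],"twist":[0,0,0]}]'
python3 -m crank '[{"gripper":20,"travel":[0,-3,0],"twist":[0,0,0]}]'
python3 -m crank '[{"gripper":20,"travel":[0,-3,0],"twist":[0,0,0]}]'
python3 -m crank '[{"gripper":20,"travel":[0,-3,0],"twist":[0,0,0]}]'
python3 -m crank '[{"gripper":20,"travel":[0,-3,0],"twist":[0,0,0]}]'
python3 -m crank '[{"gripper":20,"travel":[0,-3,0],"twist":[0,0,0]}]'
python3 -m crank '[{"gripper":20,"travel":[0,-3,0],"twist":[0,0,0]}]'
python3 -m crank '[{"gripper":20,"travel":[0,-3,0],"twist":[0,0,0]}]'
python3 -m crank '[{"gripper":20,"travel":[0,-3,0],"twist":[0,0,0]}]'
python3 -m crank '[{"gripper":20,"travel":[0,-3,0],"twist":[0,0,0]}]'
python3 -m crank '[{"gripper":20,"travel":[0,-3,0],"twist":[0,0,0]}]'
python3 -m crank '[{"gripper":20,"travel":[0,-3,0],"twist":[0,0,0]}]'
python3 -m crank '[{"gripper":20,"travel":[0,-3,0],"twist":[0,0,0]}]'
python3 -m crank '[{"gripper":20,"travel":[0,-3,0],"twist":[0,0,0]}]'
) | grep -E "ee_pos|wrist" | paste - -
```

```text
ee_pos: [0.5087, 0.0087, 0.076]	wrist_force: [-1.3, 2.7, 6.5]
ee_pos: [0.5082, 0.0057, 0.076]	wrist_force: [-1.7, 1.9, 5.6]
ee_pos: [0.5078, 0.0028, 0.076]	wrist_force: [-0.3, 1.7, 7.3]
ee_pos: [0.5073, -0.0002, 0.076]	wrist_force: [-0.3, 2.6, 5.7]
ee_pos: [0.5069, -0.0032, 0.076]	wrist_force: [-0.2, 2.4, 6.1]
ee_pos: [0.5064, -0.0061, 0.076]	wrist_force: [-0.0, 2.2, 5.5]
ee_pos: [0.506, -0.0091, 0.076]	wrist_force: [-0.3, 2.6, 6.2]
ee_pos: [0.5055, -0.0121, 0.076]	wrist_force: [-1.7, 1.7, 5.7]
ee_pos: [0.5051, -0.015, 0.076]	wrist_force: [-0.9, 1.9, 5.1]
ee_pos: [0.5046, -0.018, 0.076]	wrist_force: [-0.5, 2.4, 5.1]
ee_pos: [0.5042, -0.021, 0.076]	wrist_force: [-1.2, 1.8, 6.5]
ee_pos: [0.5037, -0.0239, 0.076]	wrist_force: [-1.0, 2.3, 6.4]
ee_pos: [0.5032, -0.0269, 0.076]	wrist_force: [-1.6, 2.3, 7.3]
ee_pos: [0.5028, -0.0299, 0.076]	wrist_force: [-0.2, 3.3, 6.2]
ee_pos: [0.5023, -0.0328, 0.076]	wrist_force: [-1.1, 2.7, 7.8]
```

Nothing stiff yet (travel now about +0.021); continue at 2 mm.

```bash
(python3 -m crank '[{"gripper":20,"travel":[0,-2,0],"twist":[0,0,0]}]'
python3 -m crank '[{"gripper":20,"travel":[0,-2,0],"twist":[0,0,0]}]'
python3 -m crank '[{"gripper":20,"travel":[0,-2,0],"twist":[0,0,0]}]'
python3 -m crank '[{"gripper":20,"travel":[0,-2,0],"twist":[0,0,0]}]'
python3 -m crank '[{"gripper":20,"travel":[0,-2,0],"twist":[0,0,0]}]'
python3 -m crank '[{"gripper":20,"travel":[0,-2,0],"twist":[0,0,0]}]'
python3 -m crank '[{"gripper":20,"travel":[0,-2,0],"twist":[0,0,0]}]'
python3 -m crank '[{"gripper":20,"travel":[0,-2,0],"twist":[0,0,0]}]'
python3 -m crank '[{"gripper":20,"travel":[0,-2,0],"twist":[0,0,0]}]'
python3 -m crank '[{"gripper":20,"travel":[0,-2,0],"twist":[0,0,0]}]'
python3 -m crank '[{"gripper":20,"travel":[0,-2,0],"twist":[0,0,0]}]'
python3 -m crank '[{"gripper":20,"travel":[0,-2,0],"twist":[0,0,0]}]'
python3 -m crank '[{"gripper":20,"travel":[0,-2,0],"twist":[0,0,0]}]'
python3 -m crank '[{"gripper":20,"travel":[0,-2,0],"twist":[0,0,0]}]'
python3 -m crank '[{"gripper":20,"travel":[0,-2,0],"twist":[0,0,0]}]'
python3 -m crank '[{"gripper":20,"travel":[0,-2,0],"twist":[0,0,0]}]'
python3 -m crank '[{"gripper":20,"travel":[0,-2,0],"twist":[0,0,0]}]'
python3 -m crank '[{"gripper":20,"travel":[0,-2,0],"twist":[0,0,0]}]'
python3 -m crank '[{"gripper":20,"travel":[0,-2,0],"twist":[0,0,0]}]'
python3 -m crank '[{"gripper":20,"travel":[0,-2,0],"twist":[0,0,0]}]'
) | grep -E "ee_pos|wrist" | paste - -
```

```text
ee_pos: [0.502, -0.0348, 0.076]	wrist_force: [-0.4, 1.3, 6.1]
ee_pos: [0.5017, -0.0368, 0.076]	wrist_force: [-0.0, 2.0, 5.7]
ee_pos: [0.5014, -0.0387, 0.076]	wrist_force: [-0.8, 3.0, 6.1]
ee_pos: [0.5011, -0.0407, 0.076]	wrist_force: [-1.2, 2.2, 6.0]
ee_pos: [0.5008, -0.0427, 0.076]	wrist_force: [-1.7, 1.9, 5.9]
ee_pos: [0.5005, -0.0447, 0.076]	wrist_force: [-1.6, 1.9, 7.5]
ee_pos: [0.5002, -0.0467, 0.076]	wrist_force: [-2.1, 1.8, 6.4]
ee_pos: [0.4999, -0.0486, 0.076]	wrist_force: [-1.9, 2.2, 6.6]
ee_pos: [0.4996, -0.0506, 0.076]	wrist_force: [-2.1, 0.3, 7.4]
ee_pos: [0.4993, -0.0526, 0.076]	wrist_force: [-0.8, 2.6, 6.6]
ee_pos: [0.499, -0.0546, 0.076]	wrist_force: [-1.4, 2.8, 6.3]
ee_pos: [0.4987, -0.0565, 0.076]	wrist_force: [-2.4, 3.1, 7.2]
ee_pos: [0.4984, -0.0585, 0.076]	wrist_force: [-1.4, 2.2, 6.1]
ee_pos: [0.4981, -0.0605, 0.076]	wrist_force: [-1.8, 2.4, 5.5]
ee_pos: [0.4978, -0.0625, 0.076]	wrist_force: [-2.2, 3.5, 6.6]
ee_pos: [0.4975, -0.0639, 0.076]	wrist_force: [0.3, 9.3, 6.9]
ee_pos: [0.4973, -0.0654, 0.076]	wrist_force: [-0.3, 10.4, 7.5]
ee_pos: [0.4971, -0.0672, 0.076]	wrist_force: [-0.7, 9.3, 7.0]
ee_pos: [0.4967, -0.0696, 0.076]	wrist_force: [-1.0, 6.5, 6.8]
ee_pos: [0.4964, -0.0716, 0.076]	wrist_force: [-1.6, 8.0, 7.4]
```

```bash
(python3 -m crank '[{"gripper":20,"travel":[0,-2,0],"twist":[0,0,0]}]'
python3 -m crank '[{"gripper":20,"travel":[0,-2,0],"twist":[0,0,0]}]'
python3 -m crank '[{"gripper":20,"travel":[0,-2,0],"twist":[0,0,0]}]'
python3 -m crank '[{"gripper":20,"travel":[0,-2,0],"twist":[0,0,0]}]'
python3 -m crank '[{"gripper":20,"travel":[0,-2,0],"twist":[0,0,0]}]'
python3 -m crank '[{"gripper":20,"travel":[0,-2,0],"twist":[0,0,0]}]'
python3 -m crank '[{"gripper":20,"travel":[0,-2,0],"twist":[0,0,0]}]'
python3 -m crank '[{"gripper":20,"travel":[0,-2,0],"twist":[0,0,0]}]'
python3 -m crank '[{"gripper":20,"travel":[0,-2,0],"twist":[0,0,0]}]'
python3 -m crank '[{"gripper":20,"travel":[0,-2,0],"twist":[0,0,0]}]'
python3 -m crank '[{"gripper":20,"travel":[0,-2,0],"twist":[0,0,0]}]'
python3 -m crank '[{"gripper":20,"travel":[0,-2,0],"twist":[0,0,0]}]'
) | grep -E "ee_pos|wrist" | paste - -
```

```text
ee_pos: [0.4961, -0.0736, 0.076]	wrist_force: [-1.2, 6.8, 7.7]
ee_pos: [0.4957, -0.0756, 0.076]	wrist_force: [-0.6, 7.6, 7.3]
ee_pos: [0.4955, -0.0775, 0.076]	wrist_force: [-1.0, 6.8, 7.6]
ee_pos: [0.4952, -0.0795, 0.076]	wrist_force: [-1.5, 6.3, 6.5]
ee_pos: [0.4948, -0.0816, 0.076]	wrist_force: [-1.8, 6.3, 7.4]
ee_pos: [0.4945, -0.0839, 0.076]	wrist_force: [-1.8, 4.2, 7.4]
ee_pos: [0.4942, -0.0859, 0.076]	wrist_force: [-1.7, 4.1, 7.5]
ee_pos: [0.4938, -0.0879, 0.076]	wrist_force: [-2.0, 4.0, 7.3]
ee_pos: [0.4935, -0.0901, 0.076]	wrist_force: [-3.4, 2.8, 7.4]
ee_pos: [0.4932, -0.0921, 0.0759]	wrist_force: [-2.4, 1.7, 7.4]
ee_pos: [0.4929, -0.0941, 0.076]	wrist_force: [-1.8, 2.8, 7.1]
ee_pos: [0.4926, -0.0961, 0.076]	wrist_force: [-3.0, 2.5, 8.0]
```

```bash
(python3 -m crank '[{"gripper":20,"travel":[0,-4,0],"twist":[0,0,0]},{"gripper":20,"travel":[0,-6,0],"twist":[0,0,0]},{"gripper":20,"travel":[0,-7,0],"twist":[0,0,0]},{"gripper":20,"travel":[0,-7,0],"twist":[0,0,0]},{"gripper":20,"travel":[0,-7,0],"twist":[0,0,0]},{"gripper":20,"travel":[0,-7,0],"twist":[0,0,0]},{"gripper":20,"travel":[0,-7,0],"twist":[0,0,0]},{"gripper":20,"travel":[0,-7,0],"twist":[0,0,0]},{"gripper":20,"travel":[0,-6,0],"twist":[0,0,0]},{"gripper":20,"travel":[0,-5,0],"twist":[0,0,0]},{"gripper":20,"travel":[0,-3,0],"twist":[0,0,0]},{"gripper":20,"travel":[0,-2,0],"twist":[0,0,0]}]'
python3 -m crank '[{"gripper":20,"travel":[0,-1.5,0],"twist":[0,0,0]},{"gripper":20,"travel":[0,-1.5,0],"twist":[0,0,0]}]'
python3 -m crank '[{"gripper":20,"travel":[0,-1,0],"twist":[0,0,0]}]'
python3 -m crank '[{"gripper":20,"travel":[0,-1,0],"twist":[0,0,0]}]'
) | grep -E "ee_pos|wrist|time" | paste - - -
```

```text
time: 14.2	ee_pos: [0.4822, -0.1635, 0.076]	wrist_force: [-3.1, 3.2, 7.9]
time: 14.45	ee_pos: [0.4818, -0.1664, 0.076]	wrist_force: [-3.6, 3.1, 7.4]
time: 14.58	ee_pos: [0.4816, -0.1673, 0.076]	wrist_force: [-4.6, 2.3, 8.4]
time: 14.7	ee_pos: [0.4815, -0.1683, 0.076]	wrist_force: [-3.9, 3.4, 8.3]
```

```bash
(python3 -m crank '[{"gripper":20,"travel":[0,-1,0],"twist":[0,0,0]}]'
python3 -m crank '[{"gripper":20,"travel":[0,-0.8,0],"twist":[0,0,0]}]'
python3 -m crank '[{"gripper":20,"travel":[0,-0.8,0],"twist":[0,0,0]}]'
python3 -m crank '[{"gripper":20,"travel":[0,-0.8,0],"twist":[0,0,0]}]'
) | grep -E "ee_pos|wrist|time" | paste - - -
```

```text
time: 14.82	ee_pos: [0.4813, -0.1693, 0.076]	wrist_force: [-3.3, 3.1, 8.4]
time: 14.95	ee_pos: [0.4812, -0.1701, 0.076]	wrist_force: [-3.7, 2.0, 8.1]
time: 15.08	ee_pos: [0.4811, -0.1707, 0.076]	wrist_force: [-3.9, 4.5, 8.5]
time: 15.2	ee_pos: [0.4811, -0.1712, 0.076]	wrist_force: [-2.8, 5.9, 8.5]
```

```bash
(python3 -m crank '[{"gripper":20,"travel":[0,-0.7,0],"twist":[0,0,0]}]'
python3 -m crank '[{"gripper":20,"travel":[0,-0.7,0],"twist":[0,0,0]},{"gripper":20,"travel":[0,0,0],"twist":[0,0,0]},{"gripper":20,"travel":[0,0,0],"twist":[0,0,0]}]'
python3 -m crank '[{"gripper":20,"travel":[0,3,0],"twist":[0,0,0]},{"gripper":20,"travel":[0,5,0],"twist":[0,0,0]},{"gripper":20,"travel":[0,7,0],"twist":[0,0,0]},{"gripper":20,"travel":[0,7,0],"twist":[0,0,0]},{"gripper":20,"travel":[0,7,0],"twist":[0,0,0]},{"gripper":20,"travel":[0,7,0],"twist":[0,0,0]},{"gripper":20,"travel":[0,7,0],"twist":[0,0,0]},{"gripper":20,"travel":[0,7,0],"twist":[0,0,0]},{"gripper":20,"travel":[0,7,0],"twist":[0,0,0]},{"gripper":20,"travel":[0,7,0],"twist":[0,0,0]},{"gripper":20,"travel":[0,6,0],"twist":[0,0,0]},{"gripper":20,"travel":[0,4,0],"twist":[0,0,0]}]'
) | grep -E "ee_pos|wrist|time" | paste - - -
```

```text
time: 15.32	ee_pos: [0.481, -0.1717, 0.0759]	wrist_force: [-2.8, 8.3, 8.5]
time: 15.7	ee_pos: [0.4809, -0.1721, 0.076]	wrist_force: [-2.9, 7.6, 8.0]
time: 17.2	ee_pos: [0.492, -0.1002, 0.076]	wrist_force: [-3.8, -2.6, 7.5]
```

Now re-feel the spot from the other side while returning to the middle (y about -0.076).

```bash
(python3 -m crank '[{"gripper":20,"travel":[0,2,0],"twist":[0,0,0]}]'
python3 -m crank '[{"gripper":20,"travel":[0,2,0],"twist":[0,0,0]}]'
python3 -m crank '[{"gripper":20,"travel":[0,2,0],"twist":[0,0,0]}]'
python3 -m crank '[{"gripper":20,"travel":[0,1.5,0],"twist":[0,0,0]}]'
python3 -m crank '[{"gripper":20,"travel":[0,1.5,0],"twist":[0,0,0]}]'
python3 -m crank '[{"gripper":20,"travel":[0,1.5,0],"twist":[0,0,0]}]'
python3 -m crank '[{"gripper":20,"travel":[0,1.5,0],"twist":[0,0,0]}]'
python3 -m crank '[{"gripper":20,"travel":[0,1.5,0],"twist":[0,0,0]}]'
python3 -m crank '[{"gripper":20,"travel":[0,1.5,0],"twist":[0,0,0]}]'
python3 -m crank '[{"gripper":20,"travel":[0,1.5,0],"twist":[0,0,0]}]'
python3 -m crank '[{"gripper":20,"travel":[0,1.5,0],"twist":[0,0,0]}]'
) | grep -E "ee_pos|wrist" | paste - -
```

```text
ee_pos: [0.4923, -0.0983, 0.076]	wrist_force: [-2.8, -1.6, 6.2]
ee_pos: [0.4925, -0.0964, 0.076]	wrist_force: [-3.2, -1.4, 7.7]
ee_pos: [0.4928, -0.0944, 0.076]	wrist_force: [-3.0, -1.6, 6.9]
ee_pos: [0.4931, -0.0929, 0.076]	wrist_force: [-3.0, -2.5, 6.9]
ee_pos: [0.4933, -0.0915, 0.076]	wrist_force: [-3.1, -2.2, 7.5]
ee_pos: [0.4935, -0.09, 0.076]	wrist_force: [-3.3, -2.8, 6.7]
ee_pos: [0.4938, -0.0886, 0.076]	wrist_force: [-3.5, -2.9, 6.5]
ee_pos: [0.4939, -0.0876, 0.076]	wrist_force: [-3.5, -7.3, 5.7]
ee_pos: [0.4941, -0.0866, 0.076]	wrist_force: [-4.4, -9.4, 6.2]
ee_pos: [0.4943, -0.0853, 0.076]	wrist_force: [-4.2, -11.1, 7.0]
ee_pos: [0.4945, -0.0837, 0.076]	wrist_force: [-4.0, -9.3, 6.6]
```

```bash
(python3 -m crank '[{"gripper":20,"travel":[0,1.5,0],"twist":[0,0,0]}]'
python3 -m crank '[{"gripper":20,"travel":[0,1.5,0],"twist":[0,0,0]}]'
python3 -m crank '[{"gripper":20,"travel":[0,1.5,0],"twist":[0,0,0]}]'
python3 -m crank '[{"gripper":20,"travel":[0,1.5,0],"twist":[0,0,0]},{"gripper":20,"travel":[0,0,0],"twist":[0,0,0]}]'
) | grep -E "ee_pos|wrist" | paste - -
```

```text
ee_pos: [0.4948, -0.0819, 0.076]	wrist_force: [-3.3, -7.1, 7.2]
ee_pos: [0.495, -0.0804, 0.076]	wrist_force: [-3.5, -7.0, 7.5]
ee_pos: [0.4952, -0.0789, 0.076]	wrist_force: [-3.5, -6.4, 7.2]
ee_pos: [0.4956, -0.0769, 0.076]	wrist_force: [-2.7, -2.4, 6.7]
```

```bash
(python3 -m crank '[{"gripper":20,"travel":[0,1.1,0],"twist":[0,0,0]},{"gripper":20,"travel":[0,0,0],"twist":[0,0,0]},{"gripper":20,"travel":[0,0,0],"twist":[0,0,0]}]'
) | grep -E "ee_pos|wrist" | paste - -
```

```text
ee_pos: [0.4957, -0.0757, 0.076]	wrist_force: [-2.6, -2.9, 7.6]
```

```bash
python3 -m crank '[{"gripper":26,"travel":[0,0,0],"twist":[0,0,0]},{"gripper":32,"travel":[0,0,0],"twist":[0,0,0]},{"gripper":45,"travel":[0,0,0],"twist":[0,0,0]},{"gripper":60,"travel":[0,0,0],"twist":[0,0,0]},{"gripper":60,"travel":[0,0,0],"twist":[0,0,0]}]' | grep -E "ee_pos|wrist|open" | paste - - -
python3 -m crank '[{"gripper":60,"travel":[0,0,-10],"twist":[0,0,0]},{"gripper":60,"travel":[0,0,-20],"twist":[0,0,0]},{"gripper":60,"travel":[0,0,-30],"twist":[0,0,0]},{"gripper":60,"travel":[0,0,-40],"twist":[0,0,0]},{"gripper":60,"travel":[0,0,-36],"twist":[0,0,0]},{"gripper":60,"travel":[0,0,-19],"twist":[0,0,0]},{"gripper":60,"travel":[0,0,0],"twist":[0,0,0]},{"gripper":60,"travel":[0,0,0],"twist":[0,0,0]}]'
python3 - <<'E'
from workcell import bot
from h import *
c=bot.calibration("wrist");i=bot.camera("wrist");s=bot.camera("scene")
cv2.imwrite("pics/w2.png",np.hstack([cv2.resize(i[:,:,::-1],(400,300)),cv2.resize(s[:,:,::-1],(400,300))]));cv2.imwrite("pics/w2f.png",i[:,:,::-1])
E
```

```text
ee_pos: [0.4957, -0.0753, 0.0752]	wrist_force: [-0.4, 0.6, 0.9]	opening: 0.0595
time: 21.2
ee_pos: [0.4955, -0.0754, 0.2295]
tcp_rot: [180.0, -0.0, 171.4]
wrist_force: [0.6, 0.0, -0.6]
opening: 0.0598
grasp_force: 0.0
```

View pics/w2.png

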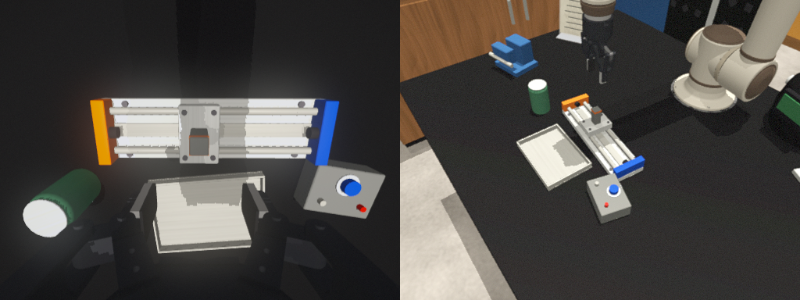

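The picture shows the carriage free, with its post at about (200,142) in the left half, and the tray, box and tin where they were.

```bash
python3 -c "
from workcell import bot
print(bot.job_done())"
```

```text
the job is handed in; nothing more can be done
None
```

I pushed the carriage gently onto the blue buffer and then onto the orange one, and left it let go on the middle of the sticky spot, at about -0.022 m of travel, with nothing around the slide disturbed; the job is handed in.

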